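# Pack out a clamping jig and hold the clamp shut

## Robot

A 6-joint arm with a two-finger parallel gripper is mounted at the origin on the work surface; the furniture and walls round the work are solid. World frame = base frame: x ahead of the robot, y to its left, z up, the work surface at z = 0. Lengths are in m, angles in degrees, forces in N, time in s.
With the tool pointing down it reaches from about 0.3 to 0.875 m from the base axis. Payload 6.4 kg.
Tool frame: the origin (TCP) lies on the centre line of the jaws, within the pads' length; the fingertips stand 19 mm ahead of it and the grasp point (between the pads) is the TCP; z points along the fingers, y is the line along which they close (so a half turn about z gives the same grasp; the last joint's range is limited). The gripper opens to 85 mm and grips with 20 to 120 N. Pads are 22 mm wide; open, the fingers measure 114 mm over their backs; the gripper's body (76 mm by 85 mm) begins 54 mm behind the grasp point. The pads swing forward as they close: fully open they stand 13 mm farther back than shut.
Start: joints at [53.784, 10.359, 92.074, -0, 77.567, -11.82], TCP at [0.237, 0.524, 0.25] pointing down, gripper open.
Joint ranges: [-171.53, 171.53], [-51.25, 118.39], [17.06, 147.69], [-65.23, 245.23], [0, 150.52], [-178.68, 178.68]. Speed limits (degrees/s): [147.25, 147.25, 172.46, 180, 180, 180].

## Interface

Orientations are given as [roll, pitch, yaw] about the fixed x, y, z axes, in that order (R = Rz(yaw) Ry(pitch) Rx(roll)).
In Python, from bench import robot gives the robot as it stands.
- The arm moves only by the shell command python3 -m inch 'ROWS' [FORCE]. ROWS is JSON, a list of rows, each a list of 7 numbers: the shift along the tool's x, y, z scaled (see below), then the turn, a rotation vector about the tool's x, y, z scaled (see below), then the gripper command: -1 is shut, 1 is fully open, values between are in proportion. A call has 1 to 5 rows; each row is the pose to reach, as a shift and turn from the pose commanded when the call began, along the tool's axes at that moment, turning the shorter way round; what a row does not reach only later rows make up. The controller multiplies each number of a shift by 0.15 m and each number of a turn by 180 degrees. A row lasts 1/10 s, in which the tool goes at most 50 mm and 8.59 degrees, less where a joint would pass 70% of its speed; a pose out of reach is approached as far as the arm can. A call with a number of a shift or a turn outside -1 to 1 is refused whole. A call with a gripper value outside its range is refused whole. The fingers move at their own pace and stop on an object; FORCE is the grip in N (left out, the last holds). Time passes only in rows, so rows that repeat a pose let the fingers close. It gives the time, the measured TCP pose, the force, the opening and the grip force at its end, in the units of the state.
- robot.observe(): the state, without advancing time (a new reading comes with each control period).
- robot.capture(name): name is "side" or "top" or "wrist"; returns (picture, depth): 400x640x3 uint8, blue, green, red; 400x640 float32, m along the optical axis (not along the pixel's ray), 0 where there is no reading.
- robot.get_calibration(name): a dict with "fx", "fy", "cx", "cy" (pixels), "extrinsics" (4x4, takes a point from camera to world coordinates); the wrist camera has in their place "mount" (4x4, takes a point from camera to tool coordinates, whose origin is the TCP and whose axes are the flange's). Camera axes: x right, y down, z forward; pixel columns grow to the right and rows downward; lengths in m; the calibration is good to about 2 mm. A picture is of the moment at which its call begins: read the wrist's pose just before it. get_calibration takes no time and is no camera call.
- robot.hand_in(): hands the job in; it is judged then, once.
The state is a dict: "t": time; "qpos": joint angles; "qd": joint speeds; "joint_torque": joint torques, N m; "eef_pos": TCP position; "orientation": TCP orientation; "ft_force": force on the tool from outside, world axes, zero at the start; "torque": the same for the moment, N m; "width": finger opening in m; "grip_force": force on a finger pad.
Only numpy, scipy, OpenCV 4.12 (cv2) and the standard library are available. Lean on these libraries where they do the work, as an engineer would, in place of code of your own. Each camera call takes 0.05 s, during which the arm holds its last target. There are 200 camera calls.

## Task

Pack out the gap in the clamping jig so that its short-stroke ram can clamp the steel channel: lift wooden packing blocks up and off their pegs and stand them, one after another, flat on the jig floor between the ram and the channel, one or both as the gap needs, until the ram can reach the stack. Then take the ram's red handle, push the ram forward until you feel it come up firmly against the stack and press the channel against the stop, and finish while still holding the handle and pushing, because the ram springs back if let go. Leave a block that is not needed hanging on its peg, and do not disturb the grease tin, the spanner or the oil can.

Things in the scene. Friction and masses are not known exactly. Their poses are not given: they have to be found in the camera images.
- jig: fixed clamping jig: plywood base 244 x 110 mm, blue ram at the near end, dark stop at the far end. Origin on the bench under the clamping axis; x is the clamping direction (ram to stop), y across, z up. Jig floor 12 mm above the origin. Base from x = -140 to +104 mm, ram rod to -160; bracket behind the ram (x = -136 to -124 mm) and rails beside it are under 62 mm high
- ram (a joint): travel of the ram along the jig's +x, 0 (fully back, where it starts and where a spring of about 1.2 N, rising to 4.8 N, returns it) to 0.036 m (end of its stroke). A packing block is 18 mm thick, so with one or two blocks in place the slack left must be under 36 mm
- ram_face (a point): middle of the ram's flat pressing face, which is 56 mm wide and 54 mm tall (1 to 55 mm above the jig floor); moves with the ram
- ram_handle (a point): grip point on the axis of the ram's upright red round handle: 22 mm across here, 31 mm behind the pressing face, 88 mm above the bench; the same width from 20 mm below to 18 mm above this point, then a 26 mm end knob, top 30 mm above. Moves with the ram
- stop: fixed dark steel stop bracket, 84 mm wide, 45 mm tall; its origin is at the foot (on the jig floor) of the face that looks at the ram; axes as the jig's. It is bolted to the jig at different distances
- work_center (a point): centre (half-way up) of the workpiece, a loose grey steel channel, open upwards: 40 mm along the jig's x, 85 across, 32 tall, on the jig floor against the stop. Its near face is 20 mm before this point. The gap from the ram face (ram back) to it is 39 to 66 mm
- packer_a_tab (a point): grip point: centre of the steel tab of the first packing block (both alike). Wood block 18 mm thick (x), 50 wide (y), 52 tall; on its top a steel plate 6 thick (x), 30 wide (y): window 18 wide, 30 tall, then the solid tab, 26 tall. Tab centre 95 mm above the underside, 13 above the window top; 108 mm tall in all, 0.11 kg. Starts hanging by the window on a rack peg, z up
- packer_b_tab (a point): grip point: centre of the steel tab of the second packing block (both alike). Wood block 18 mm thick (x), 50 wide (y), 52 tall; on its top a steel plate 6 thick (x), 30 wide (y): window 18 wide, 30 tall, then the solid tab, 26 tall. Tab centre 95 mm above the underside, 13 above the window top; 108 mm tall in all, 0.11 kg. Starts hanging by the window on a rack peg, z up
- rack: fixed rack: wooden rail 210 mm long (y), 140 mm up on two posts; origin on the bench under the rail. Two pegs, 8 mm thick, at y = -45 and +45 mm stand out 61 mm towards -x (to the robot), tips turned up 7 mm. Blocks hang 34 mm out from the rail's middle: lift one 9 to 20 mm, then draw it at least 45 mm along the rack's -x
- grease_tin: blue tin of grease, 74 mm across, 74 mm tall; bystander; origin under its middle
- spanner_b: small combination spanner lying flat, 188 mm long; bystander; origin under its middle
- oil_can: red oil can with a thin spout, 120 x 69 mm, 167 mm tall; bystander; origin under its middle

How it is judged:
By the outcome, as a careful person would: the job done as asked, in the order asked, and still so for the second after the job is handed in, while the arm keeps its last pose, push and grip.
It also fails if it takes over 64 s, if anything falls off the work surface, if the arm or the gripper's body presses on something with over 40 N, if the wrist force passes 120 N, or if a joint passes its speed limit or range.

## Working session

There is one attempt and no reset: what is moved stays moved. The work goes in short steps, Python scripts to look and compute and a shell command to move; the robot and the scene stay as the last step left them, time stands still between calls to the robot, and variables do not carry over. Pictures are saved under pics/ and viewed, at most 10 in all, crops included, and the job is handed in when it is done.

```bash
mkdir -p pics; ls; cat > h.py <<'E'
import numpy as np, cv2
from bench import robot
from scipy.spatial.transform import Rotation as R
def cam(n):
    s=robot.observe(); im,d=robot.capture(n); c=robot.get_calibration(n)
    if n=="wrist":
        T=np.eye(4);T[:3,:3]=R.from_euler('xyz',s['orientation'],degrees=True).as_matrix();T[:3,3]=s['eef_pos'];E=T@np.array(c['mount'])
    else: E=np.array(c['extrinsics'])
    v,u=np.mgrid[:400,:640]
    P=np.stack([(u-c['cx'])/c['fx']*d,(v-c['cy'])/c['fy']*d,d],-1)@E[:3,:3].T+E[:3,3]
    P[d==0]=np.nan
    return im,d,P,c,E
E
python3 - <<'E'
from h import *
for n in("top","side"):
    im,d,P,c,E=cam(n); cv2.imwrite(f"pics/{n}0.png",im); np.savez(f"{n}0.npz",im=im,P=P,E=E)
    print(n,E.round(3).tolist(),c['fx'],c['cx'],c['cy'],(d==0).mean())
print(robot.observe())
E
```

```text
pics
top [[-0.011, -0.993, 0.115, 0.32], [-1.0, 0.012, 0.002, 0.056], [-0.004, -0.115, -0.993, 1.409], [0.0, 0.0, 0.0, 1.0]] 469.5758693459505 324.9490654967041 208.06558496622029 0.00366796875
side [[0.838, -0.478, 0.263, 0.158], [-0.545, -0.735, 0.404, -0.382], [0.0, -0.482, -0.876, 1.061], [0.0, 0.0, 0.0, 1.0]] 434.1688332423162 322.83503554952 196.04952201374232 0.00425390625
{'t': 0.1, 'qpos': array([ 5.37839022e+01,  1.03968161e+01,  9.21267198e+01, -1.09678891e-03,
        7.75648382e+01, -1.18196159e+01]), 'qd': array([-0.03993357, -0.02878007, -0.06958763, -0.00846534,  0.05650229,
        0.14293351]), 'joint_torque': array([-4.24403152e-04, -4.45878518e+01, -3.52240777e+01, -3.94207564e-04,
        4.22329569e-03,  8.45436404e-06]), 'eef_pos': array([0.23721022, 0.52328592, 0.24947556]), 'orientation': array([-1.79913280e+02, -1.70537809e-02,  1.55603742e+02]), 'ft_force': array([ 0.60273219, -0.21771942, -0.62512617]), 'torque': array([-0.01752302, -0.02682204,  0.04469553]), 'grip_force': 0.0, 'width': 0.08490344640178109}
```

View pics/top0.png

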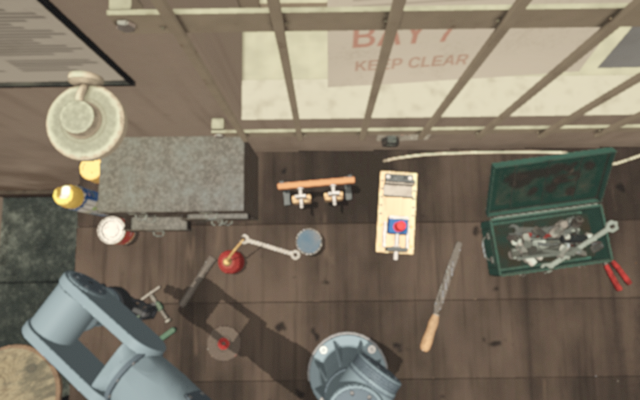

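View pics/side0.png

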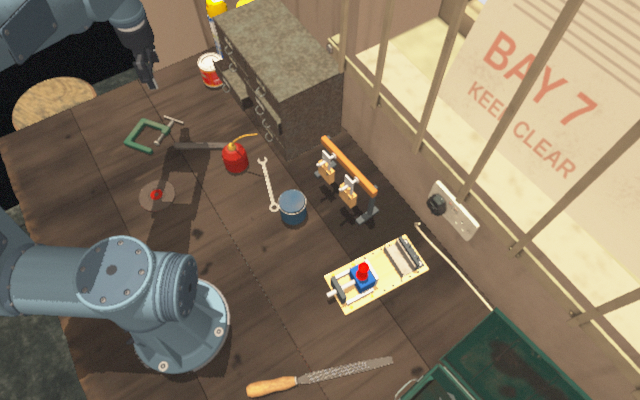

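The top view shows the rack rail at about (316,183) with blocks at (300,197) and (335,195). The jig is at (398,213) with its red handle at (400,226) and its stop at (400,178). The tin is at (309,241), and the spanner and oil can lie to its left. The side view agrees, with the rack at (345,170) and the jig at (375,275).

```bash
python3 - <<'E'
from h import *
z=np.load("top0.npz");im,P=z['im'],z['P'];hsv=cv2.cvtColor(im,cv2.COLOR_BGR2HSV)
Z=P[...,2]
def box(u0,u1,v0,v1):
    m=np.zeros((400,640),bool);m[v0:v1,u0:u1]=1;return m
def rect(name,m,zmin,zmax):
    m=m&(Z>zmin)&(Z<zmax);q=P[m]
    r=cv2.minAreaRect((q[:,:2]*1000).astype(np.float32));print(name,len(q),np.round(r[0],1),np.round(r[1],1),round(r[2],2),"z",np.round(np.percentile(q[:,2],[2,50,98]),3))
J=box(365,430,160,265)
rect("jig",J,.006,.3)
rect("jig yellow",J&(hsv[...,0]>12)&(hsv[...,0]<35)&(hsv[...,1]>50)&(hsv[...,2]>120),.006,.03)
rect("blue",J&(hsv[...,0]>100)&(hsv[...,0]<130)&(hsv[...,1]>120),.03,.09)
rect("red",J&((hsv[...,0]<8)|(hsv[...,0]>172))&(hsv[...,1]>150),.05,.2)
A=box(270,365,165,215)
rect("rail",A&(hsv[...,0]<25)&(hsv[...,1]>100),.13,.2)
rect("rackall",A,.1,.3)
for n,b in(("A",box(285,315,185,215)),("B",box(318,350,185,215))):
    rect(n+" block",b,.05,.11); rect(n+" top",b,.11,.25)
rect("tin",box(290,326,225,262),.05,.12); rect("can",box(212,250,230,280),.03,.3)
rect("spanner",box(240,302,230,262)&(hsv[...,2]>120),-.02,.03)
cv2.imwrite("pics/z.png",np.hstack([cv2.resize(im[165:270,265:430],None,fx=4,fy=4,interpolation=2)]))
E
```

```text
jig 3059 [ 470.2 -156.6] [192.2 314.9] 88.78 z [0.007 0.015 0.111]
jig yellow 1302 [ 483.  -155.3] [117.7 277.3] 85.31 z [0.007 0.012 0.023]
blue 53 [ 421.3 -147.2] [46.7 34.8] 88.74 z [0.055 0.06  0.064]
red 47 [ 416.5 -145.7] [20.  19.5] 82.61 z [0.075 0.114 0.121]
rail 493 [534.   85.3] [ 17.7 207.4] 4.54 z [0.134 0.152 0.158]
rackall 904 [509.2  83.3] [ 78.  207.4] 4.52 z [0.109 0.151 0.171]
A block 44 [501.5 141. ] [81.3 34.3] 70.61 z [0.064 0.091 0.11 ]
A top 274 [498.2 128.5] [79.3 62.9] 88.78 z [0.111 0.147 0.172]
B block 39 [509.9  19.8] [28.9 84.8] 35.22 z [0.055 0.094 0.11 ]
B top 190 [509.3  40.1] [68.1 51.2] 26.85 z [0.111 0.142 0.172]
tin 524 [379.7 109. ] [68.7 71.5] 89.79 z [0.065 0.073 0.079]
can 492 [332.7 315.5] [ 67.2 108.8] 20.99 z [0.037 0.07  0.159]
spanner 491 [369.2 222.9] [ 88.9 184.7] 2.24 z [-0.005  0.003  0.01 ]
```

View pics/z.png

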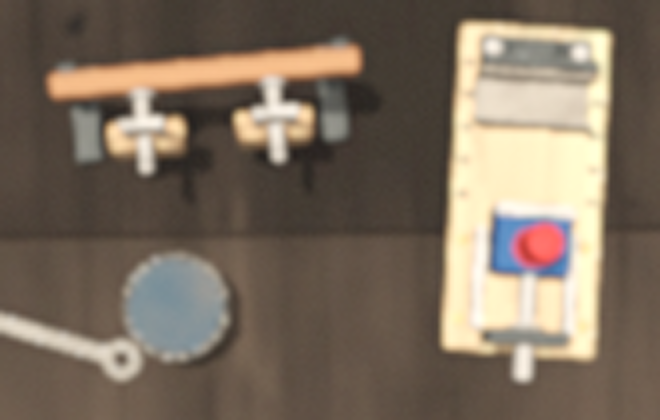

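The crop shows the jig tilted slightly clockwise, with the blue ram at (530,240), the channel at (530,100) and the stop at (537,55). The two hanging blocks are at (146,130) and (275,122). I'll move closer for wrist views.

```bash
cat >> h.py <<'E'
def go(x,y,z,yaw,roll=180,pitch=0):
    s=robot.observe();Rc=R.from_euler('xyz',s['orientation'],degrees=True)
    d=Rc.inv().apply(np.array([x,y,z])-s['eef_pos'])/.15
    r=(Rc.inv()*R.from_euler('xyz',[roll,pitch,yaw],degrees=True)).as_rotvec()/np.pi
    print("shift",d.round(3),"turn",r.round(4))
E
python3 - <<'E'
from h import *
c=robot.get_calibration('wrist');print({k:np.round(v,3).tolist() for k,v in c.items()})
go(.42,.083,.42,184.5)
E
```

```text
{'fx': 288.614, 'fy': 288.614, 'cx': 318.659, 'cy': 196.806, 'mount': [[-0.001, -0.946, -0.324, 0.085], [1.0, -0.001, -0.001, -0.0], [0.0, -0.324, 0.946, -0.123], [0.0, 0.0, 0.0, 1.0]]}
shift [-2.322 -2.172 -1.134] turn [-0.0004 -0.0002 -0.1605]
```

```bash
python3 -m inch '[[-0.81,-0.91,-0.29,0,0,0,1],[-0.81,-0.91,-0.29,0,0,0,1],[-0.81,-0.91,-0.29,0,0,0,1],[-0.81,-0.91,-0.29,0,0,0,1]]' && python3 -m inch '[[-0.81,-0.91,-0.29,0,0,0,0],[-0.81,-0.91,-0.29,0,0,0,0],[-0.81,-0.91,-0.29,0,0,0,0],[-0.81,-0.91,-0.29,0,0,0,0]]' && python3 -m inch '[[-0.81,-0.91,-0.29,0,0,-0.16,0],[-0.81,-0.91,-0.29,0,0,-0.16,0],[-0.81,-0.91,-0.29,0,0,-0.16,0],[-0.81,-0.91,-0.29,0,0,-0.16,0],[-0.81,-0.91,-0.29,0,0,-0.16,0]]'
python3 - <<'E'
from h import *
im,d,P,c,E=cam("wrist"); cv2.imwrite("pics/w1.png",im); np.savez("w1.npz",im=im,P=P,E=E)
s=robot.observe();print(s['t'],s['eef_pos'],s['orientation'],s['width'])
E
```

```text
t: 0.5
eef_pos: [0.2919, 0.347, 0.2939]
orientation: [-180.0, 0.0, 155.6]
ft_force: [0.5, -0.0, 0.2]
width: 0.0856
grip_force: 0.0
t: 0.9
eef_pos: [0.3462, 0.1725, 0.3379]
orientation: [180.0, 0.1, 155.6]
ft_force: [0.4, 0.2, 0.1]
width: 0.0428
grip_force: 0.0
t: 1.4
eef_pos: [0.4007, -0.0023, 0.3812]
orientation: [-180.0, 0.0, -175.5]
ft_force: [0.9, 1.0, 0.3]
width: 0.0429
grip_force: 0.0
1.45 [ 0.40160243 -0.0045729   0.38181151] [-1.79835870e+02  5.92781944e-02 -1.75657874e+02] 0.04267636772962055
```

View pics/w1.png

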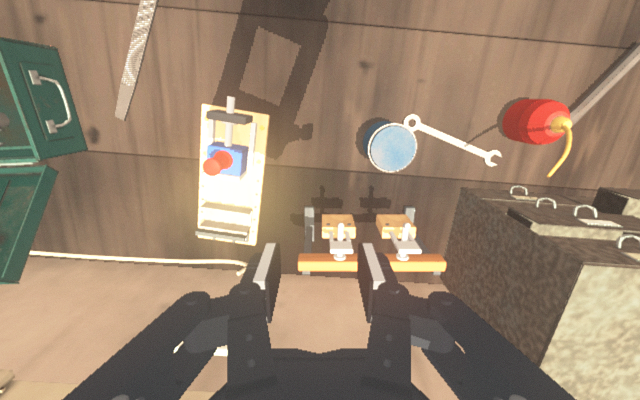

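The wrist view (flipped, +x is down) shows the jig with the ram at (228,160) and handle at (212,165). The channel is at (227,220), and the block tabs are at (340,240) and (403,240), with the tin at (392,148). I'll measure from depth.

```bash
python3 - <<'E'
from h import *
z=np.load("w1.npz");im,P=z['im'],z['P'];hsv=cv2.cvtColor(im,cv2.COLOR_BGR2HSV);Z=P[...,2]
H,S,V=[hsv[...,i] for i in range(3)]
def box(u0,u1,v0,v1):
    m=np.zeros((400,640),bool);m[v0:v1,u0:u1]=1;return m
def rect(name,m):
    q=P[m&np.isfinite(Z)]
    r=cv2.minAreaRect((q[:,:2]*1000).astype(np.float32));print(name,len(q),np.round(r[0],1),np.round(r[1],1),round(r[2],2),"z",np.round(np.percentile(q[:,2],[2,50,98]),3),"ctr",np.round(np.median(q,0),4))
J=box(190,280,95,250)
y=J&(Z>.004)&(Z<.02);y=cv2.morphologyEx(y.astype(np.uint8),cv2.MORPH_OPEN,np.ones((3,3)))>0
rect("base",y)
b=J&(H>100)&(H<130)&(S>120)
rect("bluetop",b&(Z>.06)&(Z<.075)); rect("blue all",b&(Z>.02)); 
rect("red",J&((H<8)|(H>172))&(S>150)&(Z>.08)); rect("redtop",J&((H<8)|(H>172))&(S>150)&(Z>.112))
ch=box(195,265,198,245)
rect("channel top",ch&(Z>.035)&(Z<.048)); rect("stop",ch&(Z>.05)&(Z<.07))
# profile along jig x: heights near axis
j=P[box(190,280,95,250)];j=j[np.isfinite(j[:,2])]
yaw=np.radians(-3.);o=np.array([.478,-.155]);c=np.array([np.cos(yaw),np.sin(yaw)])
q=j[:,:2]-o;xx=q@c;yy=q@np.array([-c[1],c[0]])
for a in np.arange(-.15,.12,.004):
    m=(abs(yy)<.035)&(xx>=a)&(xx<a+.004)
    if m.any(): print(round(a,3),np.round(np.percentile(j[m,2],[10,50,90])*1000).astype(int),end=' | ')
print()
A=box(290,450,195,280)
rect("rail",A&(H<25)&(S>150)&(Z>.13)&(Z<.16))
for n,bx in(("R",box(322,360,210,262)),("L",box(380,425,210,262))):
    rect(n+" tab",bx&(S<80)&(Z>.148)&(Z<.2)); rect(n+" wood",bx&(Z<.10)&(Z>.07)&(S>80))
E
```

```text
base 4530 [ 464.9 -154.7] [110.3 243.9] 85.07 z [0.009 0.011 0.018] ctr [ 0.4712 -0.1397  0.0111]Traceback (most recent call last):
  File "<stdin>", line 13, in <module>
  File "<stdin>", line 8, in rect
    return _quantile_unchecked(
        a, q, axis, out, overwrite_input, method, keepdims, weights)
    return _ureduce(a,
                    func=_quantile_ureduce_func,
    ...<5 lines>...
                    overwrite_input=overwrite_input,
                    method=method)
    r = func(a, **kwargs)
    result = _quantile(arr,
                       quantiles=q,
    ...<2 lines>...
                       out=out,
                       weights=wgt)
    slices_having_nans = np.isnan(arr[-1, ...])
                                  ~~~^^^^^^^^^
IndexError: index -1 is out of bounds for axis 0 with size 0
```

```bash
cat > m.py <<'E'
from h import *
def box(u0,u1,v0,v1):
    m=np.zeros((400,640),bool);m[v0:v1,u0:u1]=1;return m
YAW=np.radians(-4.93);cx=np.array([np.cos(YAW),np.sin(YAW)]);cy=np.array([-cx[1],cx[0]]);O=np.array([.4828,-.1562])
def rect(P,name,m,jig=False):
    q=P[m&np.isfinite(P[...,2])]
    if len(q)<5: print(name,"none",len(q));return
    x=q[:,:2]
    if jig: x=np.c_[(x-O)@cx,(x-O)@cy]
    r=cv2.minAreaRect((x*1000).astype(np.float32));print(name,len(q),np.round(r[0],1),np.round(r[1],1),round(r[2],2),"z",np.round(np.percentile(q[:,2],[2,50,98]),3))
E
python3 - <<'E'
from m import *
z=np.load("w1.npz");im,P=z['im'],z['P'];hsv=cv2.cvtColor(im,cv2.COLOR_BGR2HSV);Z=P[...,2]
H,S,V=[hsv[...,i] for i in range(3)]
J=box(190,280,95,250)
b=J&(H>95)&(H<135)&(S>100)
rect(P,"blue",b&(Z>.058)&(Z<.08),1)
red=J&((H<8)|(H>172))&(S>150)
rect(P,"red",red&(Z>.06)&(Z<.11),1); rect(P,"redtop",red&(Z>.11),1)
ch=box(195,265,190,247)
rect(P,"channel top",ch&(Z>.038)&(Z<.048),1); rect(P,"stop",ch&(Z>.052)&(Z<.07),1)
j=P[J];j=j[np.isfinite(j[:,2])];q=j[:,:2]-O;xx=q@cx;yy=q@cy
for a in np.arange(-.15,.12,.004):
    m=(abs(yy)<.035)&(xx>=a)&(xx<a+.004)
    if m.any(): print(round(a*1000),np.round(np.percentile(j[m,2],[10,50,90])*1000).astype(int),end='|')
print()
A=box(290,450,195,280)
rect(P,"rail",A&(H<25)&(S>150)&(Z>.13)&(Z<.16))
for n,bx in(("R",box(322,360,210,262)),("L",box(380,425,210,262))):
    rect(P,n+" tab",bx&(S<80)&(Z>.15)&(Z<.2)); rect(P,n+" wood",bx&(Z<.10)&(Z>.07)&(S>80))
rect(P,"tin",box(360,425,115,180)&(Z>.06)&(Z<.1))
E
```

```text
blue none 0
red 81 [-73.9   1.6] [20.6  7.9] 73.08 z [0.065 0.081 0.105]
redtop none 3
channel top 396 [49.2  1. ] [85.6 45.9] 89.47 z [0.038 0.043 0.047]
stop 249 [70.4 -0.1] [ 9.4 84.1] 0.2 z [0.052 0.056 0.058]
-150 [-2 -1 44]|-146 [-2  0 44]|-142 [-1  9 43]|-138 [10 41 61]|-134 [29 61 62]|-130 [30 61 62]|-126 [24 60 61]|-122 [11 44 52]|-118 [10 13 44]|-114 [10 12 43]|-110 [10 12 44]|-106 [10 12 44]|-102 [10 12 44]|-98 [10 12 44]|-94 [10 12 44]|-90 [10 12 43]|-86 [12 42 58]|-82 [30 59 63]|-78 [ 49  66 114]|-74 [ 54  69 115]|-70 [ 41  73 116]|-66 [ 38  80 116]|-62 [ 28  64 115]|-58 [ 26  60 115]|-54 [25 59 61]|-50 [34 59 60]|-46 [14 59 65]|-42 [15 65 67]|-38 [12 65 67]|-34 [10 11 12]|-30 [10 11 12]|-26 [10 11 12]|-22 [10 11 12]|-18 [10 11 12]|-14 [10 11 12]|-10 [10 11 12]|-6 [10 11 12]|-2 [10 11 12]|2 [10 11 12]|6 [10 11 12]|10 [10 11 12]|14 [ 9 11 12]|18 [10 11 12]|22 [10 11 12]|26 [12 30 43]|30 [42 43 44]|42 [14 15 16]|46 [14 15 16]|50 [14 15 16]|54 [14 15 16]|58 [14 15 16]|62 [18 32 43]|66 [43 51 56]|70 [55 56 57]|74 [55 56 56]|86 [32 32 33]|90 [30 31 32]|98 [10 11 12]|102 [ 9 10 11]|106 [0 0 0]|110 [-2 -1  0]|114 [-3 -1  0]|118 [-3 -1  0]|
rail 75 [525.6  81.9] [  2.2 201.6] 4.11 z [0.134 0.143 0.149]
R tab 232 [489.3  34.3] [32.7 29.3] 4.32 z [0.15  0.165 0.17 ]
R wood 232 [494.2  34.6] [ 1.5 48.9] 4.49 z [0.071 0.085 0.1  ]
L tab 239 [482.7 123.5] [31.1 30. ] 4.94 z [0.151 0.163 0.17 ]
L wood 233 [487.9 122.1] [12.9 50.3] 19.45 z [0.071 0.087 0.1  ]
tin 1882 [378.6 106.6] [73.2 73. ] 52.94 z [0.066 0.072 0.074]
```

Gap is about 61 mm (ram face at about -35, channel face at about +26), so both blocks are needed. I'll take the right block first.

```bash
python3 - <<'E'
from h import *
go(.502,.0355,.24,184.4)
E
```

```text
shift [-0.687  0.218  0.945] turn [-0.0009  0.0003 -0.0003]
```

```bash
python3 -m inch '[[-0.687,0.218,0.945,0,0,0,0],[-0.687,0.218,0.945,0,0,0,0],[-0.687,0.218,0.945,0,0,0,0],[-0.687,0.218,0.945,0,0,0,0],[-0.687,0.218,0.945,0,0,0,0]]'
python3 - <<'E'
from m import *
im,d,P,c,E=cam("wrist"); cv2.imwrite("pics/w2.png",im)
Z=P[...,2];S=cv2.cvtColor(im,cv2.COLOR_BGR2HSV)[...,1]
x,y=P[...,0],P[...,1]
m=(Z>.16)&(Z<.18)&(x>.46)&(x<.53)
rect(P,"R",m&(y<.07)&(y>0)); rect(P,"L",m&(y>.09)&(y<.16)) 
w=(Z>.07)&(Z<.085)&(x>.46)&(x<.53);rect(P,"Rw",w&(y<.07)&(y>0))
E
```

```text
t: 1.95
eef_pos: [0.499, 0.0419, 0.2345]
orientation: [179.9, -0.5, -175.5]
ft_force: [-0.4, -0.7, -0.4]
width: 0.0424
grip_force: 0.0
R 463 [503.   35.3] [ 6.  29.6] 3.79 z [0.161 0.168 0.17 ]
L 490 [496.3 125. ] [ 6.  30.2] 4.98 z [0.16  0.168 0.17 ]
Rw 162 [494.4  34.9] [ 1.3 49.2] 3.57 z [0.07  0.078 0.085]
```

View pics/w2.png

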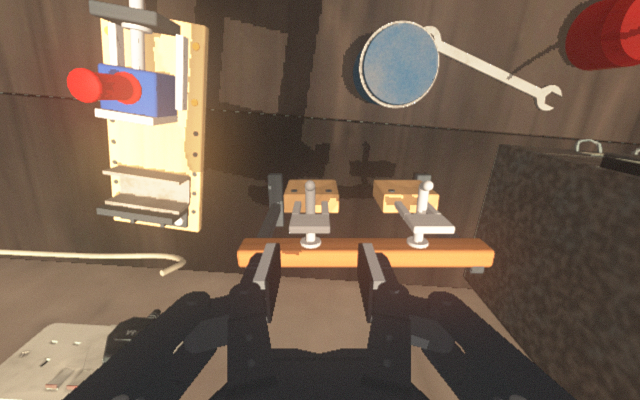

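The picture shows the right block's tab at (310,222) and the left one's at (425,222), with the open jaws above. The tab centres are fixed at (0.503,0.0353) and (0.496,0.125).

```bash
python3 -m inch '[[0,0,0,0,0,0,0],[0,0,0,0,0,0,0]]'; python3 - <<'E'
from h import *
go(.503,.0353,.157,184.2)
E
```

```text
t: 2.2
eef_pos: [0.5009, 0.0404, 0.241]
orientation: [-180.0, 0.2, -175.6]
ft_force: [1.1, 0.2, 0.2]
width: 0.0427
grip_force: 0.0
shift [-0.01  -0.034  0.56 ] turn [-0.0003  0.0009  0.001 ]
```

Descend, then close at 40 N.

```bash
python3 -m inch '[[-0.011,-0.036,0.1,0,0,0,0],[-0.011,-0.036,0.25,0,0,0,0],[-0.011,-0.036,0.45,0,0,0,0],[-0.011,-0.036,0.56,0,0,0,0],[-0.011,-0.036,0.56,0,0,0,0]]' 40 && python3 -m inch '[[0,0,0,0,0,0,-1],[0,0,0,0,0,0,-1],[0,0,0,0,0,0,-1],[0,0,0,0,0,0,-1]]' 40
```

```text
t: 2.7
eef_pos: [0.5012, 0.0353, 0.1543]
orientation: [180.0, -0.1, -175.6]
ft_force: [-0.6, -0.2, -0.9]
width: 0.0427
grip_force: 0.0
t: 3.1
eef_pos: [0.5037, 0.0352, 0.1566]
orientation: [-180.0, 0.2, -175.6]
ft_force: [-0.3, 0.2, 4.8]
width: 0.0292
grip_force: 41.0
```

```bash
python3 -m inch '[[0,0,-0.05,0,0,0,-1],[0,0,-0.097,0,0,0,-1],[0,0,-0.097,0,0,0,-1],[0,0,-0.097,0,0,0,-1]]' && python3 -m inch '[[0.13,0,0,0,0,0,-1],[0.3,0,0,0,0,0,-1],[0.45,0,0,0,0,0,-1],[0.45,0,0,0,0,0,-1],[0.45,0,0,0,0,0,-1]]'
python3 - <<'E'
from m import *
s=robot.observe();print(s['ft_force'],s['width'],s['grip_force'])
p=O+.014*cx;print(p);go(p[0],p[1],.20,175.07)
E
```

```text
t: 3.5
eef_pos: [0.5027, 0.0355, 0.1698]
orientation: [-180.0, 0.0, -175.6]
ft_force: [0.3, 0.6, -2.2]
width: 0.0296
grip_force: 40.6
t: 4.0
eef_pos: [0.4354, 0.0302, 0.1697]
orientation: [-180.0, 0.0, -175.6]
ft_force: [0.6, 0.0, -1.8]
width: 0.029
grip_force: 40.5
[ 0.61626136  0.03467735 -1.7785099 ] 0.029033473184508257 40.4976586997509
[ 0.49674821 -0.15740314]
shift [-0.312 -1.278 -0.202] turn [-0.      0.0002  0.0518]
```

```bash
python3 -m inch '[[0,0,-0.25,0,0,0,-1],[0,0,-0.5,0,0,0,-1],[0,-0.2,-0.5,0,0,0,-1],[0,-0.4,-0.5,0,0,0,-1],[-0.1,-0.64,-0.5,0,0,0,-1]]' && python3 -m inch '[[-0.1,-0.2,0,0,0,0.026,-1],[-0.21,-0.45,0,0,0,0.052,-1],[-0.21,-0.6,0,0,0,0.052,-1],[-0.21,-0.64,0,0,0,0.052,-1],[-0.21,-0.64,0,0,0,0.052,-1]]'
python3 - <<'E'
from m import *
im,d,P,c,E=cam("wrist"); cv2.imwrite("pics/w3.png",im);s=robot.observe();print(s['eef_pos'],s['orientation'])
p=O+.014*cx;go(p[0],p[1],.12,175.07)
x,y,Z=P[...,0],P[...,1],P[...,2]
jx=(x-O[0])*cx[0]+(y-O[1])*cx[1];jy=(x-O[0])*cy[0]+(y-O[1])*cy[1]
near=(abs(jy)<.09)&(jx>-.15)&(jx<.1)
rect(P,"stop",near&(jx>.055)&(Z>.052)&(Z<.06),1)
rect(P,"channel",near&(jx>.02)&(Z>.04)&(Z<.047),1)
rect(P,"block low",near&(Z>.135)&(Z<.2)&(jx<.02)&(jx>-.02),1)
rect(P,"base",(abs(jy)<.07)&(jx>-.15)&(jx<.11)&(Z>.008)&(Z<.014),1)
E
```

```text
t: 4.5
eef_pos: [0.458, -0.0649, 0.2452]
orientation: [-180.0, 0.1, -175.5]
ft_force: [0.2, -0.8, -0.9]
width: 0.029
grip_force: 40.5
t: 5.0
eef_pos: [0.4968, -0.1583, 0.2442]
orientation: [180.0, -0.0, 175.0]
ft_force: [-0.3, 0.5, -0.8]
width: 0.0294
grip_force: 40.5
[ 0.49650958 -0.15732336  0.24421344] [ 1.79954118e+02 -3.66568515e-02  1.75022655e+02]
shift [-0.002 -0.001  0.828] turn [ 0.0003 -0.0002 -0.0003]
stop none 0
channel 301 [46.7  1.4] [39.2 83.8] 0.04 z [0.04  0.043 0.045]
block low 2206 [11.9 -0.9] [50.1 15.9] 89.43 z [0.15  0.183 0.2  ]
base 9174 [-17.8   0.1] [243.2 110.2] 0.06 z [0.009 0.011 0.013]
```

View pics/w3.png

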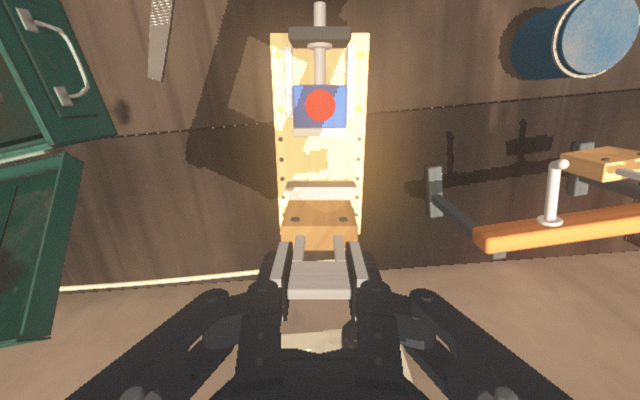

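The block hangs squarely over the jig at (320,225) and the base is aligned to 0.1 degree, so it can go down.

```bash
python3 -m inch '[[0,0,0.25,0,0,0,-1],[0,0,0.5,0,0,0,-1],[0,0,0.75,0,0,0,-1],[0,0,0.86,0,0,0,-1],[0,0,0.86,0,0,0,-1]]' && python3 -m inch '[[0,0,0.01,0,0,0,-1],[0,0,0.02,0,0,0,-1],[0,0,0.03,0,0,0,-1],[0,0,0.04,0,0,0,-1],[0,0,0.04,0,0,0,-1]]'
```

```text
t: 5.55
eef_pos: [0.4944, -0.155, 0.1128]
orientation: [179.8, -0.3, 175.1]
ft_force: [-1.3, -0.0, -1.0]
width: 0.0289
grip_force: 40.5
t: 6.05
eef_pos: [0.4966, -0.1577, 0.11]
orientation: [-180.0, 0.0, 175.0]
ft_force: [0.2, -0.3, -0.9]
width: 0.0287
grip_force: 40.5
```

```bash
python3 -m inch '[[0,0,0.007,0,0,0,-1],[0,0,0.014,0,0,0,-1],[0,0,0.014,0,0,0,-1]]' &&  python3 -m inch '[[0,0,0.007,0,0,0,-1],[0,0,0.007,0,0,0,-1],[0,0,0.007,0,0,0,-1]]'
```

```text
t: 6.35
eef_pos: [0.4963, -0.1576, 0.1073]
orientation: [180.0, -0.0, 175.0]
ft_force: [1.0, -1.0, -1.0]
width: 0.0292
grip_force: 40.5
t: 6.65
eef_pos: [0.4967, -0.1577, 0.1069]
orientation: [-180.0, 0.0, 175.0]
ft_force: [-1.4, 1.0, 3.3]
width: 0.0296
grip_force: 41.0
```

Contact felt, so I release and rise straight up.

```bash
python3 -m inch '[[0,0,0,0,0,0,-0.2],[0,0,0,0,0,0,0],[0,0,0,0,0,0,0],[0,0,-0.05,0,0,0,0],[0,0,-0.2,0,0,0,0]]' && python3 -m inch '[[0,0,-0.3,0,0,0,0],[0,0,-0.6,0,0,0,0],[0,0,-0.75,0,0,0,0],[0,0,-0.75,0,0,0,0]]'
python3 - <<'E'
from m import *
im,d,P,c,E=cam("wrist"); cv2.imwrite("pics/w4.png",im)
x,y,Z=P[...,0],P[...,1],P[...,2]
jx=(x-O[0])*cx[0]+(y-O[1])*cx[1];jy=(x-O[0])*cy[0]+(y-O[1])*cy[1]
rect(P,"tab",(abs(jy)<.03)&(abs(jx)<.05)&(Z>.112)&(Z<.128),1)
rect(P,"wood",(abs(jy)<.05)&(jx>-.02)&(jx<.05)&(Z>.055)&(Z<.066),1)
go(.496,.125,.24,184.4)
E
```

```text
t: 7.15
eef_pos: [0.4949, -0.1568, 0.135]
orientation: [179.9, -0.2, 175.0]
ft_force: [0.2, -0.2, 0.2]
width: 0.0429
grip_force: 0.0
t: 7.55
eef_pos: [0.4986, -0.1588, 0.2541]
orientation: [-179.8, 0.5, 175.1]
ft_force: [0.2, -1.7, -0.9]
width: 0.043
grip_force: 0.0
tab 251 [14.1 -0.1] [29.3  6.1] 89.44 z [0.113 0.119 0.12 ]
wood 623 [13.4 -0.5] [49.9 18.6] 89.79 z [0.056 0.063 0.065]
shift [0.172 1.88  0.071] turn [-0.0008  0.0013 -0.0519]
```

Standing at x=14, y=0, upright. Now the second block.

```bash
python3 -m inch '[[0.09,0.33,0,0,0,0,0],[0.09,0.66,0,0,0,0,0],[0.09,0.94,0,0,0,0,0],[0.09,0.94,0,0,0,0,0]]' && python3 -m inch '[[0.09,0.33,0,0,0,-0.026,0],[0.09,0.66,0,0,0,-0.052,0],[0.09,0.94,0.06,0,0,-0.052,0],[0.09,0.94,0.06,0,0,-0.052,0],[0.09,0.94,0.06,0,0,-0.052,0]]'&& python3 -m inch '[[0,0,0,0,0,0,0],[0,0,0,0,0,0,0]]'
python3 - <<'E'
from h import *
go(.4963,.125,.157,184.4)
E
```

```text
t: 8.0
eef_pos: [0.4939, -0.0113, 0.2472]
orientation: [179.9, -0.2, 175.3]
ft_force: [-0.5, -0.5, -0.0]
width: 0.0429
grip_force: 0.0
t: 8.5
eef_pos: [0.493, 0.126, 0.2383]
orientation: [-180.0, -0.2, -175.5]
ft_force: [0.2, -0.4, -0.7]
width: 0.0429
grip_force: 0.0
t: 8.7
eef_pos: [0.494, 0.1243, 0.2397]
orientation: [-180.0, -0.0, -175.7]
ft_force: [-0.8, -0.1, 1.3]
width: 0.0423
grip_force: 0.0
shift [-0.016  0.004  0.551] turn [-0.0001 -0.0002 -0.0006]
```

```bash
python3 -m inch '[[-0.015,0.004,0.1,0,0,0,0],[-0.015,0.004,0.25,0,0,0,0],[-0.015,0.004,0.45,0,0,0,0],[-0.015,0.004,0.55,0,0,0,0],[-0.015,0.004,0.55,0,0,0,0]]' 40 && python3 -m inch '[[0,0,0,0,0,0,-1],[0,0,0,0,0,0,-1],[0,0,0,0,0,0,-1],[0,0,0,0,0,0,-1]]' 40
```

```text
t: 9.2
eef_pos: [0.4944, 0.1251, 0.1551]
orientation: [180.0, -0.3, -175.7]
ft_force: [-0.8, 0.2, -0.4]
width: 0.0425
grip_force: 0.0
t: 9.6
eef_pos: [0.4965, 0.1264, 0.1582]
orientation: [-180.0, 0.1, -175.6]
ft_force: [0.2, 0.0, -1.0]
width: 0.0294
grip_force: 40.8
```

```bash
python3 -m inch '[[0,0,-0.05,0,0,0,-1],[0,0,-0.097,0,0,0,-1],[0,0,-0.097,0,0,0,-1],[0,0,-0.097,0,0,0,-1]]' && python3 -m inch '[[0.1,0,0,0,0,0,-1],[0.23,0,0,0,0,0,-1],[0.335,0,0,0,0,0,-1],[0.335,0,0,0,0,0,-1],[0.335,0,0,0,0,0,-1]]' && python3 -m inch '[[0,0,-0.25,0,0,0,-1],[0,0,-0.5,0,0,0,-1],[0,0,-0.5,0,0,0,-1],[0,0,-0.5,0,0,0,-1]]'
python3 - <<'E'
from m import *
p=O-.008*cx;print(p);go(p[0],p[1],.25,175.07)
E
```

```text
t: 10.0
eef_pos: [0.4964, 0.1265, 0.1725]
orientation: [-180.0, 0.1, -175.6]
ft_force: [0.6, -1.8, -1.6]
width: 0.0288
grip_force: 40.8
t: 10.5
eef_pos: [0.4464, 0.1226, 0.1722]
orientation: [-180.0, 0.1, -175.6]
ft_force: [-0.2, 0.2, -0.6]
width: 0.0293
grip_force: 40.8
t: 10.9
eef_pos: [0.4473, 0.1226, 0.2479]
orientation: [-180.0, 0.2, -175.6]
ft_force: [-0.4, 0.3, -1.7]
width: 0.0289
grip_force: 40.8
[ 0.4748296  -0.15551249]
shift [-0.041 -1.863 -0.013] turn [0.     0.0009 0.0518]
```

```bash
python3 -m inch '[[-0.02,-0.2,0,0,0,0,-1],[-0.02,-0.5,0,0,0,0,-1],[-0.02,-0.8,0,0,0,0,-1],[-0.02,-0.93,0,0,0,0,-1],[-0.02,-0.93,0,0,0,0,-1]]' && python3 -m inch '[[-0.02,-0.2,0,0,0,0.026,-1],[-0.02,-0.5,0,0,0,0.052,-1],[-0.02,-0.8,0,0,0,0.052,-1],[-0.02,-0.93,0,0,0,0.052,-1],[-0.02,-0.93,0,0,0,0.052,-1]]' && python3 -m inch '[[0,0,0,0,0,0,-1],[0,0,0,0,0,0,-1]]'
python3 - <<'E'
from m import *
im,d,P,c,E=cam("wrist"); cv2.imwrite("pics/w5.png",im)
p=O-.008*cx;go(p[0],p[1],.115,175.07)
x,y,Z=P[...,0],P[...,1],P[...,2]
jx=(x-O[0])*cx[0]+(y-O[1])*cx[1];jy=(x-O[0])*cy[0]+(y-O[1])*cy[1]
rect(P,"held",(abs(jy)<.05)&(abs(jx)<.05)&(Z>.15)&(Z<.2),1)
rect(P,"heldtop",(abs(jy)<.05)&(abs(jx)<.05)&(Z>.199)&(Z<.212),1)
E
```

```text
t: 11.4
eef_pos: [0.4594, -0.0186, 0.2453]
orientation: [180.0, -0.1, -175.8]
ft_force: [-0.0, 1.0, -1.4]
width: 0.0292
grip_force: 40.8
t: 11.9
eef_pos: [0.4732, -0.1566, 0.2456]
orientation: [180.0, -0.1, 174.9]
ft_force: [0.7, 0.5, -0.8]
width: 0.0293
grip_force: 40.8
t: 12.1
eef_pos: [0.4732, -0.1535, 0.2462]
orientation: [179.9, -0.1, 175.1]
ft_force: [0.5, -0.5, -2.2]
width: 0.0292
grip_force: 40.8
shift [-0.012 -0.013  0.877] turn [ 0.0003 -0.0003  0.0004]
held 1794 [-10.6   1.6] [19.1 49.9] 0.3 z [0.152 0.18  0.2  ]
heldtop 1620 [-9.9  1.6] [49.9 18.5] 89.98 z [0.2   0.201 0.21 ]
```

View pics/w5.png

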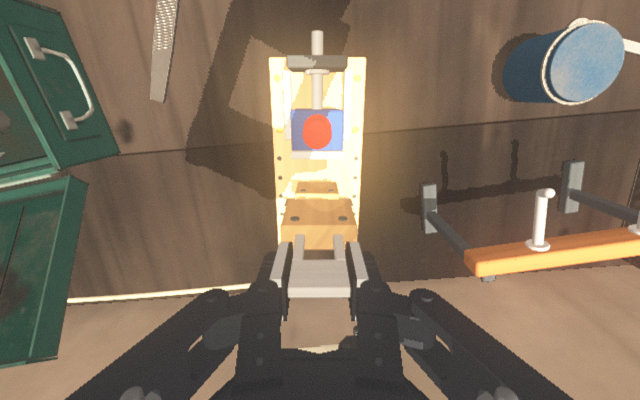

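The second block is held square at (320,220), with the first standing behind it. Correct 2 mm and lower.

```bash
python3 -m inch '[[-0.012,-0.013,0.2,0,0,0,-1],[-0.012,-0.013,0.45,0,0,0,-1],[-0.012,-0.013,0.7,0,0,0,-1],[-0.012,-0.013,0.87,0,0,0,-1],[-0.012,-0.013,0.87,0,0,0,-1]]' && python3 -m inch '[[0,0,0.012,0,0,0,-1],[0,0,0.025,0,0,0,-1],[0,0,0.034,0,0,0,-1],[0,0,0.034,0,0,0,-1]]' && python3 -m inch '[[0,0,0.007,0,0,0,-1],[0,0,0.007,0,0,0,-1],[0,0,0.007,0,0,0,-1]]'
```

```text
t: 12.65
eef_pos: [0.4724, -0.1544, 0.1129]
orientation: [179.8, -0.4, 175.1]
ft_force: [0.1, 0.5, -0.8]
width: 0.0292
grip_force: 40.7
t: 13.05
eef_pos: [0.4756, -0.1575, 0.1124]
orientation: [-180.0, 0.1, 175.0]
ft_force: [0.3, -0.2, -1.9]
width: 0.0292
grip_force: 40.8
t: 13.35
eef_pos: [0.4751, -0.1573, 0.1105]
orientation: [-180.0, 0.0, 175.0]
ft_force: [0.6, 0.2, -0.6]
width: 0.0292
grip_force: 40.8
```

```bash
python3 -m inch '[[0,0,0.006,0,0,0,-1],[0,0,0.012,0,0,0,-1],[0,0,0.012,0,0,0,-1]]' && python3 -m inch '[[0,0,0.006,0,0,0,-1],[0,0,0.006,0,0,0,-1],[0,0,0.006,0,0,0,-1]]'
```

```text
t: 13.65
eef_pos: [0.4749, -0.1572, 0.1083]
orientation: [180.0, -0.0, 175.0]
ft_force: [0.9, 0.2, -0.7]
width: 0.029
grip_force: 40.8
t: 13.95
eef_pos: [0.4752, -0.1573, 0.1081]
orientation: [-180.0, 0.0, 175.0]
ft_force: [-0.8, 0.6, 5.5]
width: 0.0289
grip_force: 41.3
```

```bash
python3 -m inch '[[0,0,0,0,0,0,-0.2],[0,0,0,0,0,0,0],[0,0,0,0,0,0,0],[0,0,-0.05,0,0,0,0],[0,0,-0.2,0,0,0,0]]' && python3 -m inch '[[0,0,-0.3,0,0,0,0],[0,0,-0.5,0,0,0,0],[0.3,0,-0.6,0,0,0,0],[0.5,0,-0.6,0,0,0,0],[0.5,0,-0.6,0,0,0,0]]'
python3 - <<'E'
from m import *
im,d,P,c,E=cam("wrist"); cv2.imwrite("pics/w6.png",im)
x,y,Z=P[...,0],P[...,1],P[...,2]
H,S,V=cv2.split(cv2.cvtColor(im,cv2.COLOR_BGR2HSV))
jx=(x-O[0])*cx[0]+(y-O[1])*cx[1];jy=(x-O[0])*cy[0]+(y-O[1])*cy[1]
rect(P,"tab1",(abs(jy)<.03)&(abs(jx-.014)<.01)&(Z>.112)&(Z<.128),1)
rect(P,"tab2",(abs(jy)<.03)&(abs(jx+.008)<.01)&(Z>.112)&(Z<.128),1)
rect(P,"red",(abs(jy)<.05)&(jx<-.03)&(jx>-.1)&(Z>.1)&(Z<.125)&(S>120),1)
p=O-.066*cx;print(p);go(p[0],p[1],.19,175.07)
E
```

```text
t: 14.45
eef_pos: [0.4735, -0.1564, 0.1363]
orientation: [179.9, -0.2, 175.0]
ft_force: [0.8, -0.4, -0.5]
width: 0.0427
grip_force: 0.0
t: 14.95
eef_pos: [0.398, -0.1501, 0.2282]
orientation: [-180.0, -0.0, 175.0]
ft_force: [0.8, 0.5, -1.0]
width: 0.0425
grip_force: 0.0
tab1 285 [14.1 -0.2] [ 7.1 29.5] 0.12 z [0.112 0.118 0.12 ]
tab2 283 [-7.7 -2.5] [29.7  6.4] 89.61 z [0.112 0.118 0.12 ]
red 613 [-65.5   0.1] [24.8 24. ] 13.36 z [0.102 0.115 0.117]
[ 0.41704417 -0.15052805]
shift [-0.116  0.011  0.256] turn [-0.0003  0.0004 -0.0005]
```

View pics/w6.png

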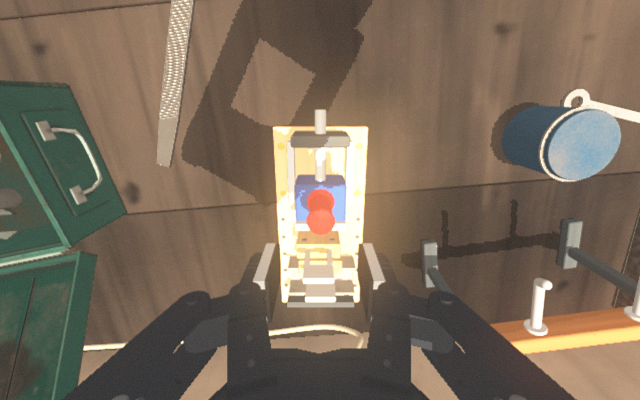

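Both blocks stand upright, with tabs at jig x of 14.1 and -7.7 mm. The handle is at (-65.5, 0), seen at (320,212) in the picture. Next I grip the handle.

```bash
python3 -m inch '[[-0.118,0.011,0.256,0,0,0,0],[-0.118,0.011,0.256,0,0,0,0],[-0.118,0.011,0.256,0,0,0,0],[-0.118,0.011,0.256,0,0,0,0]]'; python3 - <<'E'
from m import *
p=O-.0655*cx;go(p[0],p[1],.0895,175.07)
E
```

```text
t: 15.4
eef_pos: [0.4187, -0.151, 0.1903]
orientation: [-180.0, 0.1, 175.1]
ft_force: [0.3, -0.1, 0.5]
width: 0.0426
grip_force: 0.0
shift [0.008 0.002 0.672] turn [-0.0002  0.0003 -0.    ]
```

```bash
python3 -m inch '[[0.007,0.002,0.15,0,0,0,0],[0.007,0.002,0.35,0,0,0,0],[0.007,0.002,0.55,0,0,0,0],[0.007,0.002,0.67,0,0,0,0],[0.007,0.002,0.67,0,0,0,0]]' 90 && python3 -m inch '[[0,0,0,0,0,0,0],[0,0,0,0,0,0,-1],[0,0,0,0,0,0,-1],[0,0,0,0,0,0,-1],[0,0,0,0,0,0,-1]]' 90
```

```text
t: 15.9
eef_pos: [0.4161, -0.1497, 0.0878]
orientation: [179.9, -0.1, 175.0]
ft_force: [-0.3, -0.1, 0.3]
width: 0.0425
grip_force: 0.0
t: 16.4
eef_pos: [0.4183, -0.1504, 0.0907]
orientation: [-180.0, 0.2, 175.0]
ft_force: [-1.0, 3.2, 7.2]
width: 0.0207
grip_force: 85.0
```

Gripped. Push forward 18 mm, then feel for contact.

```bash
python3 -m inch '[[-0.03,0,0,0,0,0,-1],[-0.06,0,0,0,0,0,-1],[-0.09,0,0,0,0,0,-1],[-0.12,0,0,0,0,0,-1],[-0.12,0,0,0,0,0,-1]]' && python3 -m inch '[[-0.01,0,0,0,0,0,-1],[-0.02,0,0,0,0,0,-1],[-0.02,0,0,0,0,0,-1]]' && python3 -m inch '[[-0.01,0,0,0,0,0,-1],[-0.02,0,0,0,0,0,-1],[-0.02,0,0,0,0,0,-1]]'
```

```text
t: 16.9
eef_pos: [0.4362, -0.1519, 0.0907]
orientation: [-180.0, 0.1, 175.1]
ft_force: [-3.5, 4.5, 8.8]
width: 0.0212
grip_force: 85.6
t: 17.2
eef_pos: [0.4388, -0.1522, 0.0907]
orientation: [-180.0, 0.1, 175.1]
ft_force: [-2.7, 3.7, 8.4]
width: 0.0209
grip_force: 85.7
t: 17.5
eef_pos: [0.4416, -0.1524, 0.0907]
orientation: [-180.0, 0.1, 175.1]
ft_force: [-5.3, 3.5, 9.4]
width: 0.0212
grip_force: 85.8
```

```bash
python3 -m inch '[[-0.007,0,0,0,0,0,-1],[-0.013,0,0,0,0,0,-1],[-0.013,0,0,0,0,0,-1]]' && python3 -m inch '[[-0.007,0,0,0,0,0,-1],[-0.007,0,0,0,0,0,-1],[-0.007,0,0,0,0,0,-1]]'
```

```text
t: 17.8
eef_pos: [0.4435, -0.1526, 0.0907]
orientation: [-180.0, 0.1, 175.1]
ft_force: [-4.4, 3.3, 9.5]
width: 0.0208
grip_force: 85.8
t: 18.1
eef_pos: [0.4443, -0.1526, 0.0907]
orientation: [-180.0, 0.0, 175.1]
ft_force: [-5.9, 2.8, 10.7]
width: 0.0208
grip_force: 85.8
```

```bash
python3 -m inch '[[-0.006,0,0,0,0,0,-1],[-0.006,0,0,0,0,0,-1],[-0.006,0,0,0,0,0,-1]]' && python3 -m inch '[[-0.006,0,0,0,0,0,-1],[-0.006,0,0,0,0,0,-1],[-0.006,0,0,0,0,0,-1]]'
```

```text
t: 18.4
eef_pos: [0.4443, -0.1526, 0.0907]
orientation: [-180.0, -0.1, 175.1]
ft_force: [-10.3, 3.3, 14.8]
width: 0.0211
grip_force: 86.2
t: 18.7
eef_pos: [0.4443, -0.1526, 0.0907]
orientation: [-180.0, -0.2, 175.1]
ft_force: [-15.9, 3.7, 19.4]
width: 0.0208
grip_force: 86.5
```

It has stopped firmly at 26 mm travel, with force rising. One more small push, then check.

```bash
python3 -m inch '[[-0.007,0,0,0,0,0,-1],[-0.007,0,0,0,0,0,-1],[-0.007,0,0,0,0,0,-1],[-0.007,0,0,0,0,0,-1]]'
python3 - <<'E'
from m import *
im,d,P,c,E=cam("side"); cv2.imwrite("pics/s7.png",cv2.resize(im[130:330,250:450],None,fx=3,fy=3,interpolation=2))
print(robot.observe()['ft_force'])
E
```

```text
t: 19.1
eef_pos: [0.4444, -0.1526, 0.0907]
orientation: [180.0, -0.3, 175.1]
ft_force: [-21.3, 3.0, 24.5]
width: 0.0207
grip_force: 86.5
[-21.42339521   3.34888279  24.28147687]
```

View pics/s7.png

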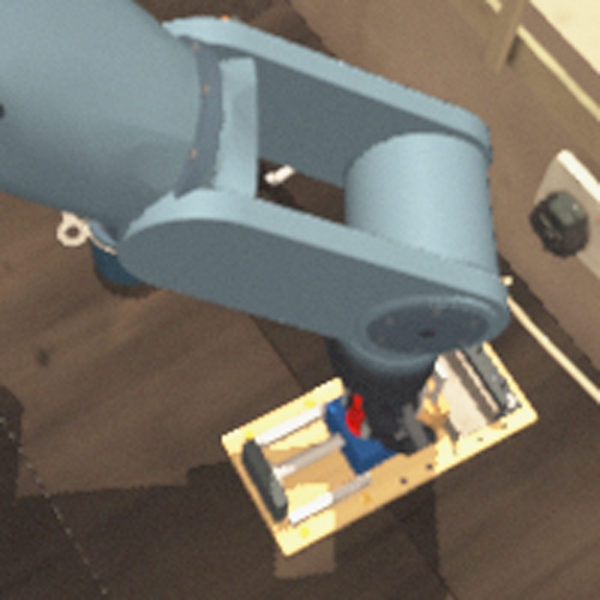

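The picture shows the gripper on the red handle at (355,415). The ram is forward against the blocks at (430,405), and the channel sits against the stop at (465,385). Handing in while pushing at about 21 N.

```bash
python3 -c "
from bench import robot
print(robot.hand_in())"
```

```text
the job is handed in; nothing more can be done
None
```

Handed in: both packing blocks stand in the jig because the gap was about 61 mm, and the ram is 26 mm forward, pressing the stack and channel against the stop with the handle still held and pushed at about 21 N.

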